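# Hang the slide carrier on the trough rim to drain

### The job

Take the slide carrier that has a hook (the one with the long narrow grip tab; the plain one has a short wide tab) out of the slanted holder and hang it by its hook over the wall of the white trough that faces the robot, upright, slide part inside the trough and hook lip outside, clear of the two corners. The trough's stand is set to a different height every time, so feel for the rim: let the hook down gently until it bears on it before you let go, without pressing hard on the trough or letting the carrier drop. Leave the plain carrier and everything else where they are.

Things in the scene. Friction and masses are not known exactly. Their poses are not given: they have to be found in the camera images.
- holder: Fixed white block with two slanted pockets at y = +50 and -50 mm on a 140 x 170 mm base; origin under the base's middle, z up. Pockets lean 40 degrees from vertical, tops to -x (the robot): a carrier comes out along (-0.643, 0, 0.766) of this frame. Pocket: 60 mm deep, 10 x 36 mm inside, floor at x = 30, z = 30 mm, mouth 76 mm above the bench.
- carrier: Slide carrier with hook, 152 mm long, 0.14 kg, loose, steel, grey tab on top; in either pocket. Origin: middle of the lower end of its flat back face; z up to the tab, x from the back to the glass slide side, y across. Slide part x 0 to 7, y -15 to 15, z 0 to 80 mm; shank x 0 to 4, y -10 to 10, z 80 to 104. In the pocket z leans about 43 degrees (it has some play) and x points away from the robot and up.
- carrier_hook (a point): Middle of the hook's gap under its bridge, carrier's (-4.5, 0, 100) mm, same axes. Bridge: 4 mm thick, carrier x -12 to 4, y -17 to 17, z 100 to 104 mm. Lip: x -12 to -9, y -14 to 14, z 80 to 102 mm. The gap is 9 mm wide (x -9 to 0), 20 mm deep and open downwards; in the pocket the lip is on the underside.
- carrier_tab (a point): Middle of the hooked carrier's plastic grip tab, carrier's (-2, 0, 128) mm, same axes. The tab measures 12 (x) by 20 (y) by 48 (z) mm and stands on the bridge, z 104 to 152 mm; it is longer and narrower than the plain carrier's, which tells the two apart from above, where the lip is hidden.
- spare: The plain carrier, in the other pocket: same slide part and frame, but no lip, so it cannot hang, and a short wide tab (34 mm across y, 20 mm tall, z 104 to 124 mm). Loose; stays in place.
- stand: Fixed stand carrying the open white trough; origin under the middle of its 150 x 180 mm base, z up. Trough: 120 (x) by 150 (y) mm outside, walls 4 mm thick, 104 mm deep inside, centred over the origin, walls along the axes. Its height differs each time and is not reported: the level rim lies 145 to 175 mm above the bench and does not give when touched. A steel strip hangs on the far wall.
- wall_foot (a point): Point on the bench straight below the middle of the trough wall that faces the robot, stand's (-58, 0, 0) mm, stand's axes; the wall is 4 mm thick along x (-2 to 2 mm from here) and 150 mm long along y.
- dropper: Bystander: amber dropper bottle with a black cap, 36 mm across, 75 mm tall, loose; origin under its centre.
- dish: Bystander: closed flat clear culture dish, 56 mm across, 16 mm tall, loose; origin under its centre.
- beaker: Bystander: empty glass beaker, 70 mm across, 90 mm tall, loose; origin under its centre.
- jar: Bystander: glass jar with a white cap, 60 mm across, 85 mm tall, loose; origin under its centre.
- reagent: Bystander: amber reagent bottle, 70 mm across, 150 mm tall, loose; origin under its centre.
- slidebox: Bystander: closed wooden slide box, 100 x 180 x 35 mm, loose; origin under its centre.

How it is judged (in metres and radians):
On the way, in this order (a step that is already met when the one before it is completed fails the run):
1. the hooked carrier is held clear of the holder (distance between carrier and holder above 0.13 m and contact force between the fingers and carrier above 0.5 N and contact force between carrier and holder below 0.05 N), for 0.1 s.
2. still held in the fingers, upright, the hook bears on the trough wall that faces the robot (contact force between the fingers and carrier above 0.5 N and contact force between carrier and stand above 0.4 N and angle between carrier's own z axis and vertical below 0.2 rad and x of carrier in the frame of stand between -0.059 and -0.0475 m and height (world z) of carrier between 0.04 and 0.08 m), for 0.1 s.
At the end, for the whole second after the job is handed in: Hooked carrier at rest (under 0.02 m/s, 0.2 rad/s) on the trough wall facing the robot: upright within 0.12 rad, square to it within 0.2 rad, back face 2 mm outside to 7.5 mm inside the inner face, within 55 mm of its middle, lower end 40 to 80 mm up, pressing on the trough with over 0.3 N (angle between carrier's own z axis and vertical below 0.12 rad and x of carrier in the frame of stand between -0.058 and -0.0485 m and y of carrier in the frame of stand between -0.055 and 0.055 m and angle between the x axis of carrier and the x axis of stand, either way round below 0.2 rad and height (world z) of carrier between 0.04 and 0.08 m and contact force between carrier and stand above 0.3 N and linear speed of carrier below 0.02 m/s and angular speed of carrier below 0.2 rad/s); the robot touches nothing.
It fails at once if the hooked carrier pressed on the trough or its stand with more than 30 N (contact force between carrier and stand above 30 N).
It fails at once if the hooked carrier dropped (over 0.3 m/s while not in the fingers) (contact force between the fingers and carrier below 0.02 N and linear speed of carrier above 0.3 m/s).
It fails at once if the arm or gripper pressed on the trough or its stand with more than 20 N (contact force between any of the arm, the fingers and stand above 20 N).
It fails at once if the plain carrier moved more than 20 mm (distance of spare from where it was at the start of the episode above 0.02 m).
It fails at once if a bystander moved more than 30 mm (distance of any of dropper, dish, beaker, jar, reagent, slidebox from where it was at the start of the episode above 0.03 m).
It also fails if it takes over 43 s, if anything falls off the work surface, if the arm or the gripper's body presses on something with over 40 N, if the wrist force passes 120 N, or if a joint passes its speed limit or range.

### The arm

A 6-joint arm with a two-finger parallel gripper is mounted at the origin on the work surface. World frame = base frame: x ahead of the robot, y to its left, z up, the work surface at z = 0. Lengths are in mm, angles in rad, forces in N, time in s.
With the tool pointing down it reaches from about 300 to 775 mm from the base axis. Payload 14.6 kg.
Tool frame: the origin (TCP) lies at the very end of the fingers, on their centre line; the grasp point (between the pads) lies 19 mm behind it; z points along the fingers, y is the direction in which the jaws open and shut (so a half turn about z gives the same grasp; the last joint's range is limited). The gripper opens to 94 mm and grips with 3 to 60 N. Pads are 16 mm wide; open, the fingers measure 119 mm over their backs; the gripper's body (75 mm by 177 mm) begins 78 mm behind the grasp point.
Start: joints at [-1.231, 0.3, 1.521, -0, 1.321, -0.067], TCP at [217.612, -505.108, 205.446] pointing down, gripper open.
Joint ranges: [-3.03, 3.03], [-0.79, 2.21], [0.23, 2.52], [-1.04, 4.18], [0, 3.07], [-2.55, 2.55]. Speed limits (rad/s): [2.22, 2.22, 2.57, 3.14, 3.14, 3.14].

### API

Orientations are given as [roll, pitch, yaw] about the fixed x, y, z axes, in that order (R = Rz(yaw) Ry(pitch) Rx(roll)).
In Python, from cell import manip gives the robot as it stands.
- The arm moves only by the shell command python3 -m inch 'ROWS' [FORCE]. ROWS is a JSON object of lists of equal length, an entry for each row: "grip": the opening, from -1 (shut) to 1 (fully open), so that 0 is half open; "travel": the shift along the world's x, y, z in cm, a list of three; "turn": the turn, a rotation vector about the world's x, y, z in degrees, a list of three. A call has 1 to 10 rows; each row is the pose to reach, as a shift and turn from the pose measured when the call began; what a row does not reach only later rows make up. A row lasts 1/8 s, in which the tool goes at most 62.5 mm and 10.7 degrees, less where a joint would pass 70% of its speed; a pose out of reach is approached as far as the arm can. A call with a gripper value outside its range is refused whole. The fingers move at their own pace and stop on an object; FORCE is the grip in N (left out, the last holds). Time passes only in rows, so rows that repeat a pose let the fingers close. It gives the time, the measured TCP pose, the force and the opening at its end, in the units of the state.
- manip.read_state(): the state, without advancing time (a new reading comes with each control period).
- manip.camera(name): name is "scene" or "top"; returns (picture, depth): 384x512x3 uint8, red, green, blue; 384x512 float32, mm along the optical axis (not along the pixel's ray), 0 where there is no reading.
- manip.calibration(name): a dict with "fx", "fy", "cx", "cy" (pixels), "world_from_camera" (4x4, takes a point from camera to world coordinates). Camera axes: x right, y up, looking along -z (the intrinsics and any distortion apply to the point x, -y, -z); pixel columns grow to the right and rows downward; lengths in mm; the calibration is good to about 2 mm. A picture is of the moment at which its call begins. calibration takes no time and is no camera call.
- manip.sign_off(): hands the job in, once; it reports no verdict.
Trained networks look in the newest picture that a camera, given by its name, has taken for a name from the list of things; names that differ only in an ending like _2 or _b are one class to them, and where a whole thing is asked for, a point or a joint stands for the part that bears it (a point fixed in the world has none). Each returns a list of dicts, best first, with "p" (0 to 1); they miss things now and then, are a little off and sometimes report something else, mostly with a low value. They report only what shows in the picture. A call takes as long as a camera call.
- manip.look_for(camera, label): "bbox" ([left, top, right, bottom] in pixels, round what is visible of it).
The state is a dict: "clock": time; "joints": joint angles; "qd": joint speeds; "effort": joint torques, N m; "eef_pos": TCP position; "eef_rot": TCP orientation; "wrist_force": force on the tool from outside, world axes, zero at the start; "moment": the same for the moment, N m; "finger_gap": finger opening in mm.
Only numpy, scipy, OpenCV 4.12 (cv2) and the standard library are available. Lean on these libraries where they do the work, as an engineer would, in place of code of your own. Each camera call takes 0.05 s, during which the arm holds its last target.

## Working session

There is one attempt and no reset: what is moved stays moved. The work goes in short steps, Python scripts to look and compute and a shell command to move; the robot and the scene stay as the last step left them, time stands still between calls to the robot, and variables do not carry over. Pictures are saved under pics/ and viewed, and the job is handed in when it is done.

```bash
ls; mkdir -p pics; python3 - <<'E'
from cell import manip
import cv2,numpy as np
for c in("scene","top"):
    im,d=manip.camera(c); cv2.imwrite(f"pics/{c}0.png",im[:,:,::-1]); np.save(f"pics/{c}0.npy",d)
    k=manip.calibration(c); print(c,k)
    for l in("carrier","carrier_tab","carrier_hook","spare","holder","stand","wall_foot"):
        print(l,[(x["bbox"],round(x["p"],2)) for x in manip.look_for(c,l)[:3]])
print(manip.read_state())
E
```

```text
pics
scene {'fx': 405.806368344338, 'fy': 405.806368344338, 'cx': 248.16599825782643, 'cy': 192.18380393301786, 'world_from_camera': array([[-2.73803425e-02, -6.26909969e-01,  7.78610434e-01,
         1.53187668e+03],
       [ 9.99510455e-01, -2.89651335e-02,  1.18267200e-02,
         4.23146509e+01],
       [ 1.51382665e-02,  7.78553088e-01,  6.27396144e-01,
         8.83192471e+02],
       [ 0.00000000e+00,  0.00000000e+00,  0.00000000e+00,
         1.00000000e+00]])}
carrier [([305.6, 179.6, 318.5, 207.9], 0.79), ([332.5, 168.6, 357.6, 198.9], 0.21)]
carrier_tab [([303.7, 178.6, 320.9, 211.2], 0.57), ([264.8, 208.8, 333.9, 255.2], 0.55)]
carrier_hook [([307.0, 178.1, 318.1, 213.1], 0.68)]
spare [([275.4, 195.9, 289.9, 218.3], 0.77)]
holder [([264.1, 205.8, 338.8, 257.4], 0.77)]
stand [([150.1, 158.1, 221.6, 234.5], 0.94)]
wall_foot [([146.0, 153.9, 220.5, 232.7], 0.91)]
top {'fx': 366.09656109706, 'fy': 366.09656109706, 'cx': 252.88294270592576, 'cy': 198.91551581639655, 'world_from_camera': array([[-9.12737018e-03,  9.97741420e-01, -6.65488540e-02,
         5.20524374e+02],
     
[... 534 characters left out ...]
 235.5], 0.68)]
{'clock': 0.8, 'joints': array([-1.23054894e+00,  2.99902492e-01,  1.52101196e+00,  1.65835562e-06,
        1.32066849e+00, -6.66143808e-02]), 'qd': array([-1.84334574e-03, -6.02495350e-04, -6.55239960e-04,  1.33877763e-05,
       -6.42391852e-04, -6.96340117e-04]), 'effort': array([-1.46456230e-03, -5.31628168e+01, -3.52907753e+01,  7.07507157e-02,
        2.11968657e-02, -5.22549556e-06]), 'eef_pos': array([ 217.63940568, -505.10013002,  205.43914828]), 'eef_rot': array([ 3.14158286e+00, -9.56816391e-07,  4.06861354e-01]), 'wrist_force': array([-0.60950503,  0.1227307 , -0.59426198]), 'moment': array([-0.02129607, -0.01828169, -0.0107272 ]), 'finger_gap': 93.75272124157595}
```

```bash
python3 - <<'E'
import cv2
a=cv2.imread("pics/scene0.png");b=cv2.imread("pics/top0.png")
cv2.imwrite("pics/s_crop.png",cv2.resize(a[130:290,120:380],None,fx=3,fy=3,interpolation=2))
cv2.imwrite("pics/t_crop.png",cv2.resize(b[150:270,160:360],None,fx=4,fy=4,interpolation=2))
E
```

```text
(no output)
```

View pics/scene0.png

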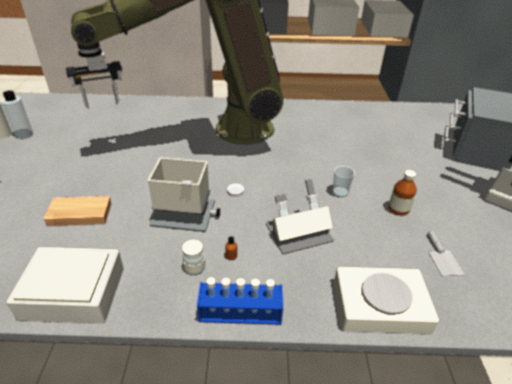

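View pics/top0.png

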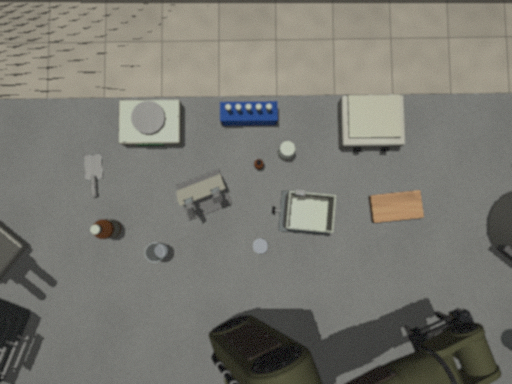

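View pics/s_crop.png

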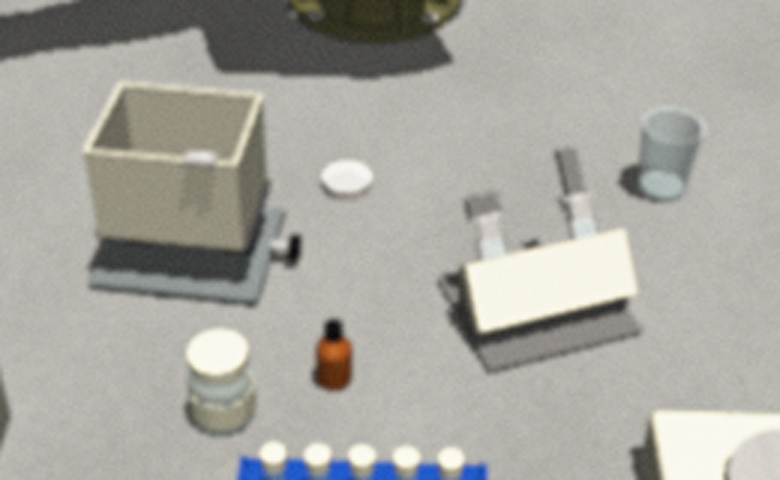

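View pics/t_crop.png

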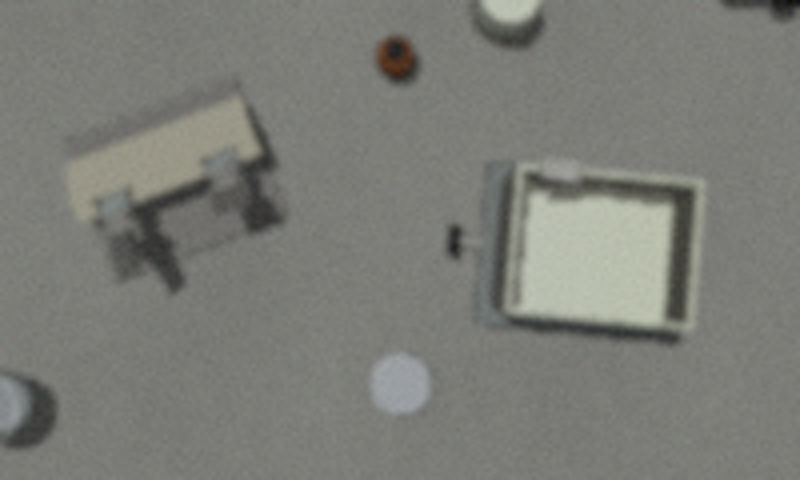

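The hooked carrier, with the long tab, is the outer one: scene ~(312,190), top ~(188,209). The spare is at scene ~(281,206). The trough is at top ~(308,212). Next I'll use the depth data.

```bash
cat > h.py <<'E'
import numpy as np,cv2
from cell import manip
def cloud(c,d):
    k=manip.calibration(c);v,u=np.mgrid[:384,:512]
    p=np.stack([(u-k["cx"])/k["fx"]*d,-(v-k["cy"])/k["fy"]*d,-d,np.ones_like(d)],-1)
    w=(p@k["world_from_camera"].T)[...,:3]; w[d==0]=np.nan; return w
E
python3 - <<'E'
from h import *
S=cloud("scene",np.load("pics/scene0.npy"));T=cloud("top",np.load("pics/top0.npy"))
np.set_printoptions(precision=0,suppress=True,linewidth=250)
# bench offset
print("bench z", np.nanmedian(T[230:260,300:330,2]),np.nanmedian(T[180:250,230:250,2]),np.nanmedian(S[100:140,300:400,2]),np.nanmedian(S[200:240,100:140,2]))
print("top trough z\n",T[185:240:3,276:344:3,2])
print("top holder z\n",T[168:222:2,172:234:2,2])
print("scene carr\n",S[176:214:2,300:326:2].transpose(2,0,1))
E
```

```text
bench z 0.7958949358364862 0.29454023372272786 -0.005760793796127928 0.015054403919577908
top trough z
 [[ -3.   1.  -1.  -3.  -0.   1.   5.   6.  -3.  -3.  -4.  -1.  -0.   4.  -0.  -1.   3.   5.   3.   1.  -4.  -0.   0.]
 [  2.  -3.  -2.   3.  -0.  -4.   1.   1.   4.   2.   2.  -0.   1.   1.  -2.  -1.   6.  -1.   4.  -3.  -3.  -3.  -5.]
 [ -0.  -2.   7.  16. 148. 171. 175. 176. 176. 173.  -4.  -2.   5.   3.   3.  -1.  -8.  -8.  nan   1.  -2.  -2.  -0.]
 [ -8.   0.  12.  15. 155.  78.  97. 151. 181. 178. 136. 144. 157. 165. 177. 170. 174. 172. 173.  -3.  -1.  -4.   1.]
 [ -3.   1.  11.  64. 169.  70.  66.  71.  68.  69.  68.  65.  70.  67.  67.  70.  80.  95. 114. 164.  nan   3.   3.]
 [ -2.   2.  11.  65. 171.  69.  69.  68.  68.  71.  68.  71.  65.  70.  71.  71.  71.  72. 117. 169.   0.   0.  -3.]
 [  0.  -5.  10.  62. 171.  72.  62.  72.  66.  67.  69.  67.  69.  68.  69.  69.  74.  70. 115. 169.  -1.  -3.   0.]
 [  1.   2.  13.  75.  nan  70.  69.  69.  64.  74.  71.  72.  68.  68.  64.  69.  68.  70. 123. 169.   2.   1.  -4.]
 [ 24.  27.  10.  82. 171.  69.  70.  67.  74.  70. 
[... 8778 characters left out ...]
2.  -3.]
  [ -1.   6.   1.   1. 110. 115. 114. 110. 109.  -1.  -2.   2.   5.]
  [  5.  -1.  -2. 105. 110. 110. 107. 106.   1.  -1.  -1.  -3.  -3.]
  [  2.  -1.   2.  -1.  96. 106. 106. 100. 101.  -4.  -4.  -0.  -2.]
  [ -1.  -1.   0.   2.  91.  97.  97.  98. 100.   2.   1.   1.  -0.]
  [ -2.   2.  -5.  -1.  85.  85.  97.  97.  93.  91.  -1.  -1.   3.]
  [ -1.  -0.   1.   2.   3.  93.  91.  93.  89.  87.   1.  -0.  -2.]
  [ -1.  -3.  -1.  -3.  -2.  87.  85.  85.  85.  82.  81.   1.   1.]
  [  1.   1.   2.   3.   0.  -3.  84.  83.  80.  78.  83.  86.  83.]
  [  1.   3.  -1.  -1.  -0.  77.  85.  84.  81.  84.  82.  80.  79.]
  [ -1.  80.  85.  86.  83.  84.  80.  83.  78.  79.  78.  78.  74.]]]
```

```bash
python3 - <<'E'
from h import *
from scipy.optimize import least_squares
S=cloud("scene",np.load("pics/scene0.npy"));T=cloud("top",np.load("pics/top0.npy"))
np.set_printoptions(precision=2,suppress=True,linewidth=200)
# floor
f=T[200:226,296:326,2];print("floor",np.nanmean(f[np.abs(f-69)<8]))
for n,C,sl in(("S",S,(slice(150,225),slice(145,215))),("T",T,(slice(183,242),slice(278,342)))):
    p=C[sl].reshape(-1,3);p=p[np.isfinite(p).all(1)]
    r=p[(p[:,2]>162)&(p[:,2]<182)]
    print(n,"rim z med",np.median(r[:,2]),len(r))
    # outer rectangle 116x146 mid-line fit
    def res(q):
        c,s=np.cos(q[2]),np.sin(q[2]);d=r[:,:2]-q[:2]
        x=d@[c,s];y=d@[-s,c]
        return np.abs(np.maximum(abs(x)/1-58,abs(y)-73))
    def res2(q):
        c,s=np.cos(q[2]),np.sin(q[2]);d=r[:,:2]-q[:2]
        x=d@[c,s];y=d@[-s,c]
        qx,qy=abs(x)-58,abs(y)-73
        return np.where((qx<0)&(qy<0),np.minimum(-qx,-qy),np.hypot(np.maximum(qx,0),np.maximum(qy,0)))
    best=min((least_squares(res2,[r[:,0].mean(),r[:,1].mean(),a],loss="soft_l1",f_scale=3) for a in np.radians([-10,-5,0,5,10])),key=lambda o:o.cost)
    print(n,"stand",best.x[:2],np.degrees(best.x[2]),"res",np.sqrt(np.mean(best.fun**2)))
    print(cv2.minAreaRect(r[:,:2].astype(np.float32)))
# holder plane from scene
def plane(p,it=200,th=4):
    rng=np.random.default_rng(0);b=None
    for _ in range(it):
        a=p[rng.choice(len(p),3,False)];n=np.cross(a[1]-a[0],a[2]-a[0]);l=np.linalg.norm(n)
        if l<1:continue
        m=abs((p-a[0])@(n/l))<th
        if b is None or m.sum()>b.sum():b=m
    q=p[b];c=q.mean(0);n=np.linalg.svd(q-c)[2][2];return n*np.sign(n[2]),c,b.sum(),q
for n,C,sl in(("S",S,(slice(208,245),slice(265,335))),("T",T,(slice(170,215),slice(176,232)))):
    p=C[sl].reshape(-1,3);p=p[np.isfinite(p).all(1)];p=p[(p[:,2]>25)&(p[:,2]<92)]
    nn,c,k,q=plane(p);print(n,"holder plane",nn,c,k,"yaw",np.degrees(np.arctan2(nn[1],nn[0])),"tilt",np.degrees(np.arccos(nn[2])))
    rest=p[abs((p-c)@nn)>6]
    nn,c,k,q=plane(rest);print("  2nd",nn,c,k)
for n,C,sl in(("S",S,(slice(177,206),slice(303,324))),("T",T,(slice(200,222),slice(182,198)))):
    p=C[sl].reshape(-1,3);p=p[np.isfinite(p).all(1)];p=p[(p[:,2]>97)]
    c=p.mean(0);u,s,vt=np.linalg.svd(p-c);nn,c2,k,q=plane(p)
    print(n,"tab",c,vt[0]*np.sign(vt[0][2]),s/np.sqrt(len(p)),"plane",nn,k,"zmax",p[:,2].max(), p[p[:,2]>135].mean(0))
E
```

```text
floor 68.96153024610206
S rim z med 169.69084756871553 489
S stand [ 557.73 -180.65] -6.094709476606828 res 2.6103648203606524
((558.6453857421875, -181.5603485107422), (152.02047729492188, 130.5674285888672), 84.17325592041016)
T rim z med 172.78405936261356 283
T stand [ 559.01 -181.11] -5.856256993329609 res 2.3004257803907127
((562.1273803710938, -182.01364135742188), (150.4293975830078, 126.10517883300781), 83.99842071533203)
S holder plane [0.71 0.27 0.65] [650.48 193.71  61.37] 1110 yaw 20.767333980653255 tilt 49.69840701583111
  2nd [0.77 0.26 0.59] [637.73 145.93  77.01] 95
T holder plane [0.7  0.26 0.66] [650.84 195.23  64.75] 519 yaw 20.669650399121537 tilt 48.346701337114155
  2nd [0.71 0.28 0.65] [622.92 188.34  81.09] 141
S tab [567.3  216.38 120.08] [-0.64 -0.26  0.72] [19.37  7.09  3.18] plane [0.65 0.3  0.7 ] 137 zmax 147.8842734879994 [550.14 209.7  141.03]
T tab [567.   215.66 122.78] [-0.66 -0.23  0.72] [20.93  7.7   3.87] plane [0.69 0.21 0.7 ] 88 zmax 149.00257651174456 [549.09 209.49 141.81]
```

```bash
cat >> h.py <<'E'
from scipy.spatial.transform import Rotation as Ro
def axes(yaw,lean):
    y,l=np.radians([yaw,lean]);Z=Ro.from_euler("z",y)
    cx=Z.apply([np.cos(l),0,np.sin(l)]);cz=Z.apply([-np.sin(l),0,np.cos(l)]);return cx,np.cross(cz,cx),cz
def goal(yaw,lean):
    cx,cy,cz=axes(yaw,lean);return Ro.from_matrix(np.array([cy,cx,-cz]).T)
def delta(pos,yaw,lean):
    s=manip.read_state();R=Ro.from_euler("xyz",s["eef_rot"])
    print("t",s["clock"],"pos",s["eef_pos"],"travel cm",(np.array(pos)-s["eef_pos"])/10,"turn",np.degrees((goal(yaw,lean)*R.inv()).as_rotvec()),"F",s["wrist_force"],"gap",s["finger_gap"],"joints",s["joints"])
E
python3 - <<'E'
from h import *
np.set_printoptions(precision=2,suppress=True,linewidth=200)
print(axes(20.7,43))
cx,cy,cz=axes(20.7,43)
delta(np.array([567.5,216.1,112.2])+90*cz,20.7,43)
E
```

```text
(array([0.68, 0.26, 0.68]), array([-0.35,  0.94,  0.  ]), array([-0.64, -0.24,  0.73]))
t 0.8 pos [ 217.64 -505.1   205.44] travel cm [29.24 69.95 -2.74] turn [-18.47 -43.52  82.91] F [-0.61  0.12 -0.59] gap 93.75272124157595 joints [-1.23  0.3   1.52  0.    1.32 -0.07]
```

```bash
python3 -m inch '{"grip":[0.2,0.2,-0.1,-0.1,-0.1,-0.1,-0.1,-0.1,-0.1,-0.1],"travel":[[0,3,6],[2,8,12],[5,14,14],[8,20,14],[11,26,14],[14,32,14],[17,38,14],[20,44,14],[23,50,14],[26,56,14]],"turn":[[0,0,0],[-2,-5,9],[-4,-10,18],[-6,-15,27],[-8,-20,37],[-10,-25,46],[-12,-30,55],[-14,-35,64],[-16,-39,73],[-18.5,-43.5,83]]}'
python3 - <<'E'
from h import *
np.set_printoptions(precision=2,suppress=True,linewidth=200)
cx,cy,cz=axes(20.7,43)
delta(np.array([567.5,216.1,112.2])+90*cz,20.7,43)
E
```

```text
clock: 2.05
eef_pos: [452.3, 5.5, 346.1]
eef_rot: [2.391, 0.001, 1.93]
wrist_force: [0.8, -0.8, 0.8]
finger_gap: 41.9
t 2.05 pos [452.31   5.55 346.09] travel cm [  5.78  18.89 -16.81] turn [0.04 0.03 0.1 ] F [ 0.8  -0.8   0.76] gap 41.94532925331049 joints [-0.34 -0.39  2.02  0.56  0.96 -0.89]
```

```bash
python3 -m inch '{"grip":[-0.1,-0.1,-0.1,-0.1,-0.1,-0.1],"travel":[[1.5,5,-2],[3,10,-6],[4.5,15,-10],[5.8,18.9,-14],[5.8,18.9,-16.8],[5.8,18.9,-16.8]],"turn":[[0,0,0],[0,0,0],[0,0,0],[0,0,0],[0,0,0],[0,0,0]]}'
python3 - <<'E'
from h import *
np.set_printoptions(precision=2,suppress=True,linewidth=200)
cx,cy,cz=axes(20.7,43)
for c,sl in(("scene",np.s_[130:260,240:400]),("top",np.s_[150:280,140:300])):
    im,d=manip.camera(c);np.save(f"pics/{c}1.npy",d);cv2.imwrite(f"pics/{c}1.png",cv2.resize(im[sl][:,:,::-1],None,fx=4,fy=4,interpolation=2))
delta(np.array([567.5,216.1,112.2]),20.7,43)
E
```

```text
clock: 2.8
eef_pos: [509.4, 194.8, 176.1]
eef_rot: [2.395, 0.0, 1.931]
wrist_force: [0.4, -0.4, -0.4]
finger_gap: 42.4
t 2.9 pos [510.72 194.32 179.29] travel cm [ 5.68  2.18 -6.71] turn [0.02 0.08 0.12] F [ 0.51  0.33 -0.03] gap 42.099109903470946 joints [ 0.26 -0.    2.12  0.23  0.28 -0.29]
```

View pics/scene1.png

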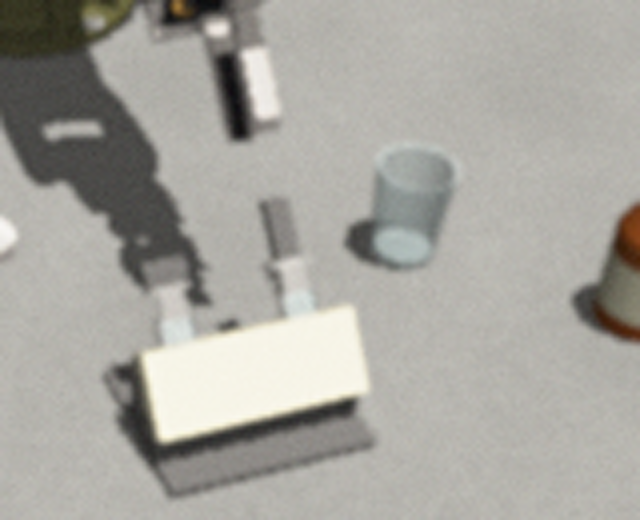

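View pics/top1.png

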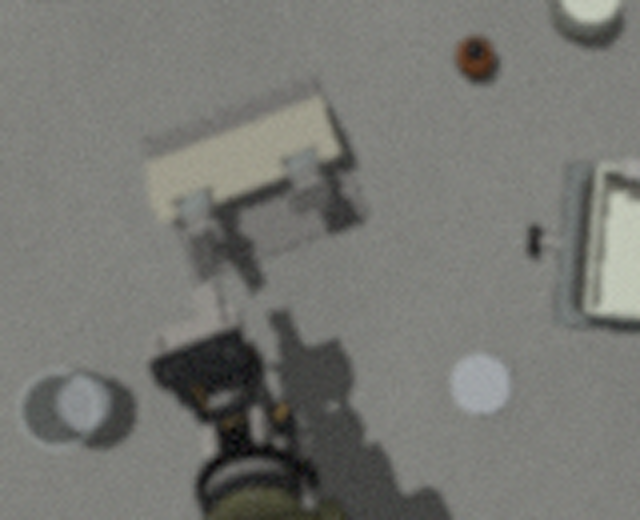

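```bash
cat >> h.py <<'E'
def proj(c,P):
    k=manip.calibration(c);q=np.linalg.inv(k["world_from_camera"])@np.append(P,1)
    return np.array([k["cx"]+k["fx"]*q[0]/-q[2],k["cy"]-k["fy"]*q[1]/-q[2]])
E
python3 - <<'E'
from h import *
np.set_printoptions(precision=1,suppress=True,linewidth=200)
cx,cy,cz=axes(20.7,43)
a=cv2.imread("pics/scene1.png");b=cv2.imread("pics/top1.png")
tm=np.array([556,211.8,125.4]);s=manip.read_state();t=s["eef_pos"]
for im,c,o in((a,"scene",(240,130)),(b,"top",(140,150))):
    def d(P,col):
        u=(proj(c,P)-o+.5)*4; cv2.circle(im,tuple(int(v) for v in u),3,col,-1)
    for sx in(4,-8):
        for sy in(-10,10):
            for sz in(104,152): d(tm+(sx+2)*cx+sy*cy+(sz-128)*cz,(0,0,255) if sx>0 else (255,0,0))
    for h in(21,-21): 
        for w in(-8,8): d(t+h*cx+w*cy,(0,255,0))
    d(t,(0,255,255))
cv2.imwrite("pics/o_s.png",a);cv2.imwrite("pics/o_t.png",b)
# tip points
S=cloud("scene",np.load("pics/scene1.npy"))
p=S[130:170,285:315].reshape(-1,3);p=p[(p[:,2]>140)]
l=(p-t)@np.array([cx,cy,cz]).T; m=(l[:,2]<60); l=l[m]; print(l[l[:,0]>10].mean(0),np.percentile(l[l[:,0]>15],[2,10,50,90,98],axis=0))
S=cloud("scene",np.load("pics/scene0.npy"))
p=S[170:206,300:326].reshape(-1,3);p=p[(p[:,2]>70)];l=(p-tm)@np.array([cx,cy,cz]).T
for z in range(-50,30,6):
    q=l[(l[:,2]>z)&(l[:,2]<=z+6)]; 
    if len(q):print(z,len(q),np.median(q,0),np.percentile(q[:,1],[5,95]))
T=cloud("top",np.load("pics/top0.npy"))
p=T[195:222,180:200].reshape(-1,3);p=p[(p[:,2]>85)];l=(p-tm)@np.array([cx,cy,cz]).T
print("top")
for z in range(-50,30,6):
    q=l[(l[:,2]>z)&(l[:,2]<=z+6)]; 
    if len(q):print(z,len(q),np.median(q,0),np.percentile(q[:,1],[5,95]))
E
```

```text
[28.4 -1.7 29.4] [[ 19.  -10.7  -0.2]
 [ 22.4  -9.4   5.2]
 [ 29.   -1.8  29.4]
 [ 32.3   7.5  53.6]
 [ 34.7   8.9  59.3]]
-50 18 [  6.   -4.3 -47. ] [-10.    8.7]
-44 18 [  4.3  -0.3 -41.1] [-9.4 10.1]
-38 20 [  5.1  -3.5 -35.2] [-11.8  10. ]
-32 21 [  5.1  -1.6 -28.9] [-13.4  15.2]
-26 16 [  3.9  -0.7 -23.6] [-10.   10.5]
-20 14 [  4.6   0.2 -17. ] [-8.3 10.1]
-14 14 [  4.5  -0.9 -11.1] [-7.2 10.9]
-8 14 [ 5.6 -1.3 -5.2] [-7.8  9.4]
-2 15 [ 6.7 -0.4  0.9] [-8.   8.9]
4 13 [ 4.4 -1.   7. ] [-8.3 10.7]
10 15 [ 5.4  2.  12.7] [-7.5 11.2]
16 14 [ 6.5 -1.7 18.9] [-8.5  8.7]
top
-50 5 [  8.7  -5.4 -47.8] [-8.7  8.5]
-44 6 [  9.2  -1.9 -41.5] [-7.7  7.3]
-38 8 [  9.3   4.5 -34.5] [-5.7 14.1]
-32 22 [  6.6  -5.6 -28.7] [-14.2  16.7]
-26 8 [  7.9  -3.9 -22.5] [-13.8   6.4]
-20 6 [  8.2   1.1 -16.6] [-7.   7.3]
-14 8 [  8.2  -1.4 -10. ] [-8.9  9.5]
-8 7 [ 9.  -0.5 -3.6] [-8.6  5.1]
-2 7 [ 8.5  3.6 -0.3] [-3.6  8.9]
4 7 [ 7.  -1.8  6.6] [-8.7  4.5]
10 6 [ 6.5  0.2 10.6] [-9.1  6.9]
16 17 [ 6.   1.4 19.5] [-8.5  9.6]
22 4 [ 7.1 -4.3 23.1] [-7.5  5.2]
```

View pics/o_s.png

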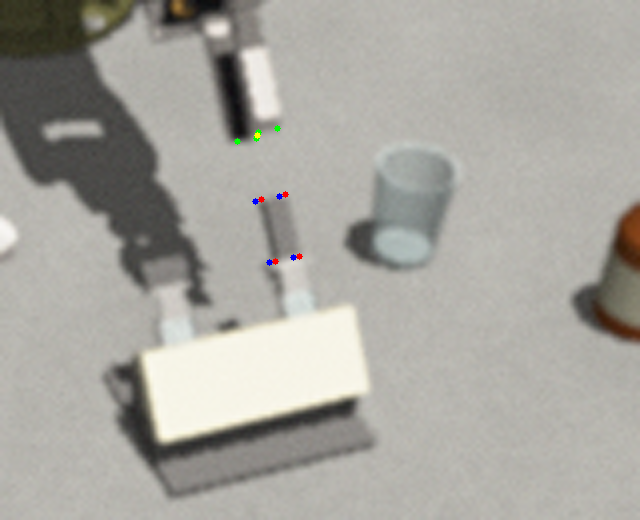

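View pics/o_t.png

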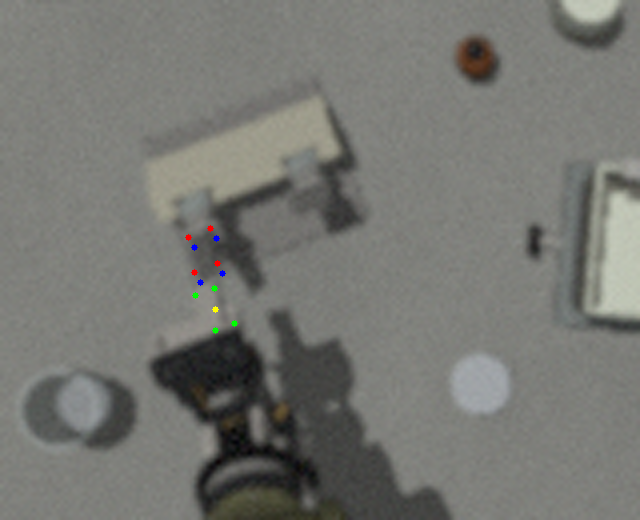

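```bash
python3 -m inch '{"grip":[-0.1,-0.1,-0.1,-0.1,-0.1,-0.1],"travel":[[1.1,0.45,-1.3],[2.3,0.9,-2.7],[3.4,1.35,-4.0],[4.5,1.8,-5.3],[5.6,2.3,-6.7],[5.6,2.3,-6.7]],"turn":[[0,0,0],[0,0,0],[0,0,0],[0,0,0],[0,0,0],[0,0,0]]}'
python3 - <<'E'
from h import *
np.set_printoptions(precision=1,suppress=True,linewidth=200)
im,d=manip.camera("scene");cv2.imwrite("pics/s2.png",cv2.resize(im[130:260,240:400][:,:,::-1],None,fx=4,fy=4,interpolation=2))
delta(np.array([567.2,217,112.2]),20.7,43)
E
```

```text
clock: 3.65
eef_pos: [567.5, 217.0, 113.3]
eef_rot: [2.389, 0.001, 1.929]
wrist_force: [-0.4, 0.2, -0.4]
finger_gap: 42.2
t 3.7 pos [567.2 216.9 113.7] travel cm [-0.   0.  -0.1] turn [-0.   0.2  0.2] F [-0.9 -0.2  0.2] gap 42.260451015089764 joints [ 0.3  0.3  2.   0.4  0.1 -0.5]
```

View pics/s2.png

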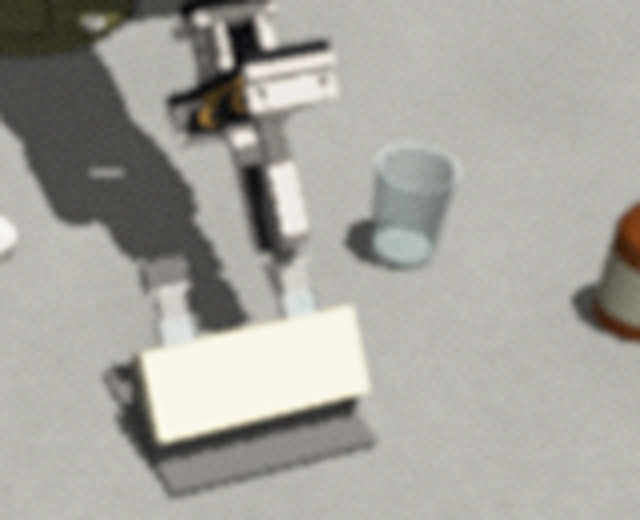

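The fingers straddle the tab, with the tips at crop ~(285,245), just above the bridge. Closing now.

```bash
python3 -m inch '{"grip":[-0.5,-0.9,-1,-1,-1,-1],"travel":[[0,0,0],[0,0,0],[0,0,0],[0,0,0],[0,0,0],[0,0,0]],"turn":[[0,0,0],[0,0,0],[0,0,0],[0,0,0],[0,0,0],[0,0,0]]}' 20
```

```text
clock: 4.45
eef_pos: [566.7, 216.9, 113.4]
eef_rot: [2.389, 0.001, 1.93]
wrist_force: [-6.6, -3.5, 3.6]
finger_gap: 11.7
```

```bash
python3 -m inch '{"grip":[-1,-1,-1,-1,-1,-1,-1,-1,-1,-1],"travel":[[0,0,0],[-0.3,-0.1,0.4],[-0.9,-0.3,1.15],[-1.5,-0.55,1.9],[-2.1,-0.8,2.7],[-2.7,-1.0,3.45],[-3.3,-1.25,4.2],[-3.9,-1.5,5.0],[-4.5,-1.7,5.7],[-5.1,-1.9,6.5]],"turn":[[0,0,0],[0,0,0],[0,0,0],[0,0,0],[0,0,0],[0,0,0],[0,0,0],[0,0,0],[0,0,0],[0,0,0]]}' 40
python3 - <<'E'
from h import *
im,d=manip.camera("scene");cv2.imwrite("pics/s3.png",cv2.resize(im[100:260,220:400][:,:,::-1],None,fx=4,fy=3.6,interpolation=2))
E
```

```text
clock: 5.7
eef_pos: [515.3, 197.7, 178.9]
eef_rot: [2.389, 0.001, 1.93]
wrist_force: [-0.5, -0.2, -1.7]
finger_gap: 11.8
```

View pics/s3.png

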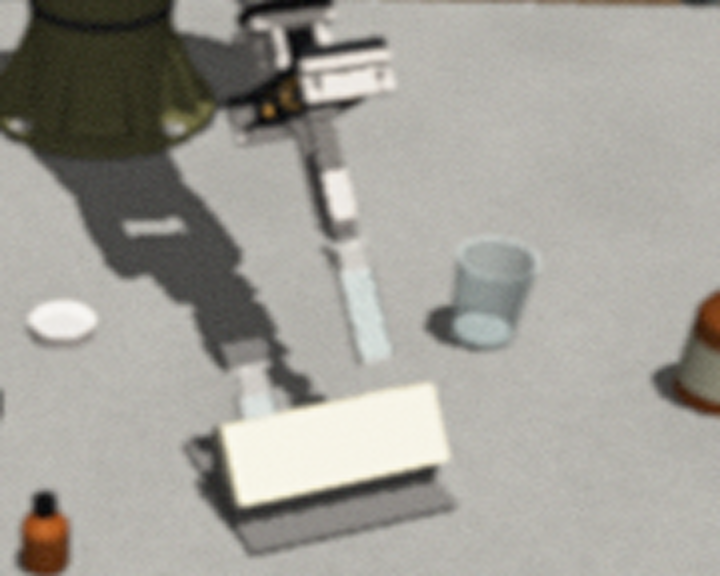

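```bash
python3 - <<'E'
from h import *
np.set_printoptions(precision=2,suppress=True,linewidth=200)
delta(np.array([503.3,-175.2,312]),-6,0)
E
```

```text
t 5.75 pos [515.23 197.72 179.96] travel cm [ -1.19 -37.29  13.2 ] turn [ -5.48  43.19 -25.3 ] F [2.33 0.33 0.42] gap 11.442175868297266 joints [ 0.27  0.01  2.11  0.22  0.28 -0.28]
```

```bash
python3 -m inch '{"grip":[-1,-1,-1,-1,-1,-1,-1,-1,-1,-1],"travel":[[-0.5,-0.2,3],[-1.5,-2,7],[-2,-6,11],[-2,-11,13.2],[-2,-16,13.2],[-1.2,-21,13.2],[-1.2,-26,13.2],[-1.2,-31,13.2],[-1.2,-35,13.2],[-1.2,-37.3,13.2]],"turn":[[0,0,0],[-0.5,4,-2.3],[-1,9,-5],[-2,15,-9],[-2.7,21,-12.5],[-3.4,27,-16],[-4.1,33,-19.3],[-4.8,38,-22.3],[-5.3,41.5,-24.3],[-5.5,43.2,-25.3]]}'
python3 -m inch '{"grip":[-1,-1,-1],"travel":[[0,0,0],[0,0,0],[0,0,0]],"turn":[[0,0,0],[0,0,0],[0,0,0]]}'
python3 - <<'E'
from h import *
np.set_printoptions(precision=2,suppress=True,linewidth=200)
for c,sl in(("scene",np.s_[80:240,110:290]),("top",np.s_[150:280,220:380])):
    im,d=manip.camera(c);np.save(f"pics/{c}4.npy",d);cv2.imwrite(f"pics/{c}4.png",cv2.resize(im[sl][:,:,::-1],None,fx=4,fy=3.6,interpolation=2))
delta(np.array([503.3,-175.2,312]),-6,0)
E
```

```text
clock: 7.0
eef_pos: [503.3, -177.1, 311.6]
eef_rot: [-3.14, 0.001, 1.464]
wrist_force: [-0.2, 0.3, -1.4]
finger_gap: 11.8
clock: 7.38
eef_pos: [503.2, -176.3, 311.9]
eef_rot: [-3.14, 0.001, 1.465]
wrist_force: [0.1, -0.2, -1.3]
finger_gap: 11.7
t 7.475 pos [ 503.26 -176.46  311.91] travel cm [0.   0.13 0.01] turn [ 0.03 -0.08  0.07] F [-0.09 -1.04 -1.76] gap 11.929297001549196 joints [-0.41  0.2   1.4  -0.    1.54 -0.3 ]
```

View pics/scene4.png

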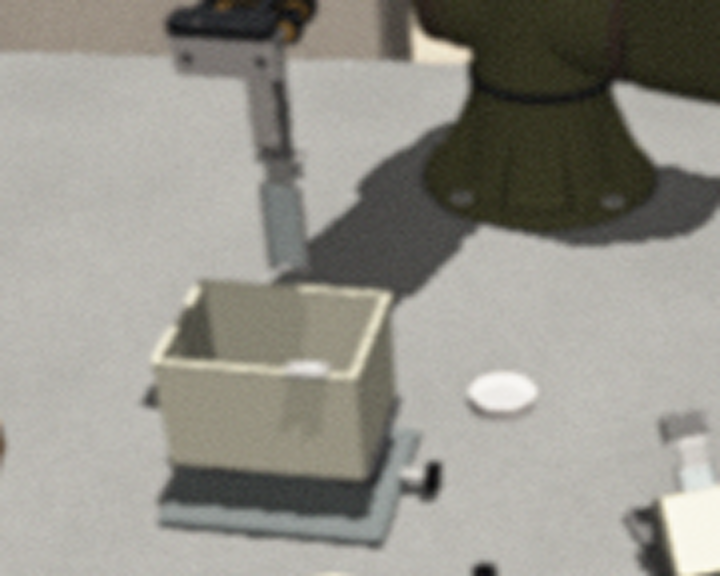

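View pics/top4.png

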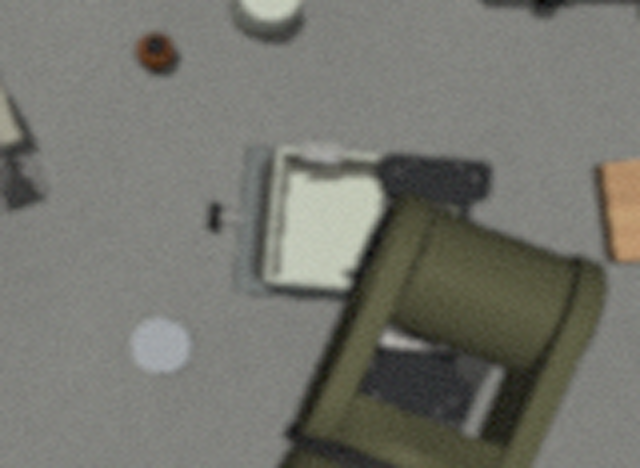

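```bash
cat > m.py <<'E'
from h import *
np.set_printoptions(precision=3,suppress=True,linewidth=200)
def meas(f,zlo,zhi,zc):
    S=cloud("scene",np.load(f));s=manip.read_state();t=s["eef_pos"]
    sx=np.array([.9945,-.1045,0]);sy=np.array([.1045,.9945,0])
    p=S[80:260,140:230].reshape(-1,3);p=p[np.isfinite(p).all(1)]
    d=p-t;l=np.stack([d@sx,d@sy,d[:,2]],1)
    m=(abs(l[:,0])<22)&(abs(l[:,1])<28)&(p[:,2]>zc)
    l=l[m]
    for z in range(-120,60,10):
        q=l[(l[:,2]>z)&(l[:,2]<=z+10)]
        if len(q)>3:print(z+5,len(q),np.median(q,0),np.percentile(q[:,1],[5,95]))
    q=l[(l[:,2]>zlo)&(l[:,2]<zhi)&(abs(l[:,1])<20)]
    a=np.linalg.lstsq(np.c_[q[:,1:],np.ones(len(q))],q[:,0],rcond=None)[0]
    r=q[:,0]-np.c_[q[:,1:],np.ones(len(q))]@a;k=abs(r)<4
    a=np.linalg.lstsq(np.c_[q[k,1:],np.ones(k.sum())],q[k,0],rcond=None)[0];print("plane x=a*y+b*z+c",a,k.sum())
    return l
E
python3 - <<'E'
from m import *
meas("pics/scene4.npy",-105,-35,150)
E
```

```text
-115 11 [   7.422    8.39  -111.954] [-5.912 17.107]
-105 33 [   6.687    2.576 -105.982] [-11.461  16.463]
-95 28 [  7.086  -2.369 -95.253] [-11.605  16.124]
-85 30 [  7.035   2.419 -84.908] [-11.606  14.918]
-75 29 [  8.292   2.697 -74.625] [-11.516  16.996]
-65 32 [  7.276   2.798 -64.902] [-10.935  16.498]
-55 30 [  6.615   2.286 -54.816] [-10.861  16.434]
-45 32 [  7.039   1.627 -44.614] [-11.539  17.111]
-35 36 [  6.14    2.357 -36.019] [-11.044  15.859]
-25 27 [  5.196   7.589 -24.547] [-7.508 14.86 ]
-15 29 [  5.648   4.127 -13.482] [-10.146  18.026]
-5 34 [ 5.802  5.734 -7.878] [-12.693  16.591]
5 22 [11.279  7.22   6.407] [-10.328  11.691]
15 26 [17.258  4.087 15.677] [-8.577 11.571]
25 37 [17.205  5.659 25.041] [-8.787 11.405]
35 40 [15.994  6.209 35.466] [-7.471 10.927]
45 29 [17.098  5.809 45.584] [-8.306  8.884]
55 33 [17.004  4.511 54.637] [-8.866  8.904]
plane x=a*y+b*z+c [ 0.016 -0.002  7.128] 194
```

```bash
python3 - <<'E'
from m import *
sx=np.array([.9945,-.1045,0]);sy=np.array([.1045,.9945,0])
for f in("pics/scene0.npy","pics/scene4.npy"):
    S=cloud("scene",np.load(f));t=manip.read_state()["eef_pos"]
    p=S[150:200,140:225].reshape(-1,3);p=p[np.isfinite(p).all(1)]
    d=p-t;l=np.stack([d@sx,d@sy,p[:,2]],1)
    m=(abs(l[:,0])<15)&(abs(l[:,1])<60)&(l[:,2]>115)&(l[:,2]<166);q=l[m]
    print(len(q),np.median(q,0))
    A=np.c_[q[:,1],q[:,2]-172,np.ones(len(q))];a=np.linalg.lstsq(A,q[:,0],rcond=None)[0];r=q[:,0]-A@a;k=abs(r)<4
    print("inner face plane",np.linalg.lstsq(A[k],q[k,0],rcond=None)[0],k.sum(),r[k].std())
    m=(abs(l[:,0])<9)&(abs(l[:,1])<60)&(l[:,2]>166)&(l[:,2]<185);q=l[m];print("rim",len(q),q.mean(0),np.percentile(q[:,0],[5,50,95]),np.percentile(q[:,2],[5,50,95]))
E
```

```text
483 [ -3.273  -0.838 141.283]
inner face plane [-0.002  0.003 -3.008] 458 1.8134571311132424
rim 88 [ -3.912   0.54  169.984] [-7.583 -3.845  0.142] [166.427 170.12  173.458]
479 [ -3.141  -0.874 141.293]
inner face plane [ 0.002  0.015 -2.515] 457 1.7906851587668988
rim 91 [ -2.978   0.338 170.393] [-6.67  -2.711  0.419] [166.463 170.71  173.888]
```

```bash
python3 -m inch '{"grip":[-1,-1,-1,-1,-1,-1,-1,-1,-1],"travel":[[0,0,-1.5],[0,0,-3],[0,0,-4.5],[0,0,-6],[0,0,-7.5],[0,0,-9],[0,0,-9.7],[0,0,-9.7],[0,0,-9.7]],"turn":[[0,0,0],[0,0,0],[0,0,0],[0,0,0],[0,0,0],[0,0,0],[0,0,0],[0,0,0],[0,0,0]]}'
python3 - <<'E'
from m import *
im,d=manip.camera("scene");np.save("pics/scene5.npy",d);cv2.imwrite("pics/s5.png",cv2.resize(im[110:240,120:270][:,:,::-1],None,fx=5,fy=4.5,interpolation=2))
delta([503.3,-176,185],-6,0)
E
```

```text
clock: 8.6
eef_pos: [503.5, -176.6, 215.4]
eef_rot: [-3.141, 0.001, 1.465]
wrist_force: [-0.2, -0.0, -1.6]
finger_gap: 11.8
t 8.65 pos [ 503.474 -176.552  215.454] travel cm [-0.017  0.055 -3.045] turn [ 0.056 -0.028  0.071] F [-0.15  -0.19  -0.711] gap 11.46925599816842 joints [-0.405  0.255  1.554 -0.001  1.332 -0.299]
```

View pics/s5.png

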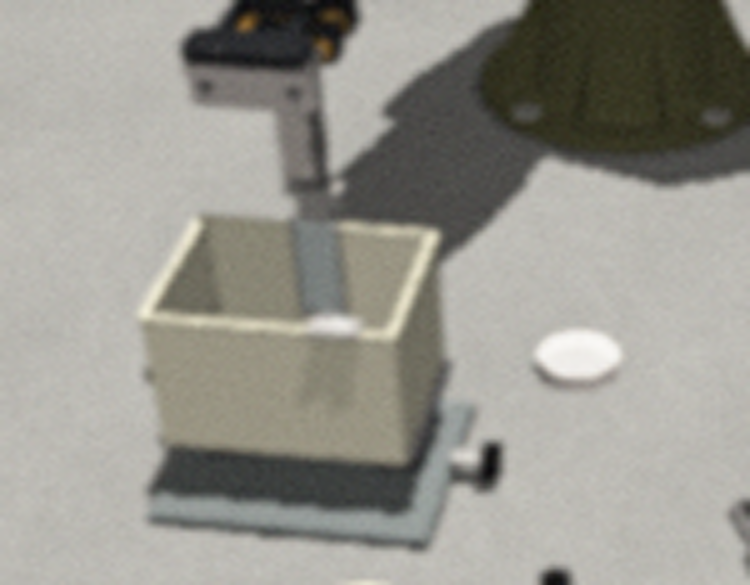

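```bash
python3 - <<'E'
from m import *
sx=np.array([.9945,-.1045,0]);sy=np.array([.1045,.9945,0])
S=cloud("scene",np.load("pics/scene5.npy"));t=manip.read_state()["eef_pos"]
p=S[140:200,140:225].reshape(-1,3);p=p[np.isfinite(p).all(1)]
d=p-t;l=np.stack([d@sx,d@sy,p[:,2]],1);l=l[(abs(l[:,0])<16)]
c=l[(abs(l[:,1]-2.4)<11)&(l[:,2]>130)&(l[:,2]<190)];print("front",len(c),np.median(c,0),c[:,0].std())
w=l[(abs(l[:,1])<60)&(abs(l[:,1]-2.4)>24)&(l[:,2]>120)&(l[:,2]<166)];print("wall",len(w),np.median(w,0))
for s in(-1,1):
    q=w[(w[:,1]*s>20)];print(s,np.median(q,0),len(q))
E
```

```text
front 110 [  6.709   2.897 160.597] 2.560593660723658
wall 260 [ -3.24  -23.739 143.864]
-1 [ -3.125 -41.047 143.086] 139
1 [ -3.6    42.327 144.824] 121
```

```bash
z='[0,0,0]'; python3 -m inch '{"grip":[-1,-1,-1,-1,-1,-1,-1,-1],"travel":[[-0.04,0,-0.3],[-0.04,0,-0.6],[-0.04,0,-0.9],[-0.04,0,-1.1],[-0.04,0,-1.2],[-0.04,0,-1.3],[-0.04,0,-1.4],[-0.04,0,-1.4]],"turn":[[0,0,0],[0,0,0],[0,0,0],[0,0,0],[0,0,0],[0,0,0],[0,0,0],[0,0,0]]}'
python3 -m inch '{"grip":[-1,-1,-1,-1,-1,-1],"travel":[[0,0,-0.1],[0,0,-0.2],[0,0,-0.3],[0,0,-0.4],[0,0,-0.5],[0,0,-0.5]],"turn":[[0,0,0],[0,0,0],[0,0,0],[0,0,0],[0,0,0],[0,0,0]]}'
```

```text
clock: 9.65
eef_pos: [503.0, -176.5, 201.3]
eef_rot: [-3.141, 0.001, 1.465]
wrist_force: [-2.4, -0.5, -1.6]
finger_gap: 12.5
clock: 10.4
eef_pos: [503.0, -176.5, 196.2]
eef_rot: [-3.141, 0.001, 1.465]
wrist_force: [-0.5, -0.1, -2.2]
finger_gap: 12.0
```

```bash
python3 -m inch '{"grip":[-1,-1,-1,-1,-1,-1,-1],"travel":[[0,0,-0.1],[0,0,-0.2],[0,0,-0.3],[0,0,-0.4],[0,0,-0.5],[0,0,-0.6],[0,0,-0.6]],"turn":[[0,0,0],[0,0,0],[0,0,0],[0,0,0],[0,0,0],[0,0,0],[0,0,0]]}'
python3 - <<'E'
from m import *
im,d=manip.camera("scene");np.save("pics/scene6.npy",d);cv2.imwrite("pics/s6.png",cv2.resize(im[110:240,120:270][:,:,::-1],None,fx=5,fy=4.5,interpolation=2))
delta([503.3,-176,185],-6,0)
E
```

```text
clock: 11.28
eef_pos: [502.9, -176.5, 190.0]
eef_rot: [-3.141, 0.001, 1.465]
wrist_force: [-1.0, 0.6, -1.8]
finger_gap: 11.9
t 11.325 pos [ 502.951 -176.511  190.011] travel cm [ 0.035  0.051 -0.501] turn [ 0.045 -0.063  0.069] F [-1.257 -0.615 -2.505] gap 11.669135182221343 joints [-0.406  0.276  1.589 -0.001  1.278 -0.299]
```

View pics/s6.png

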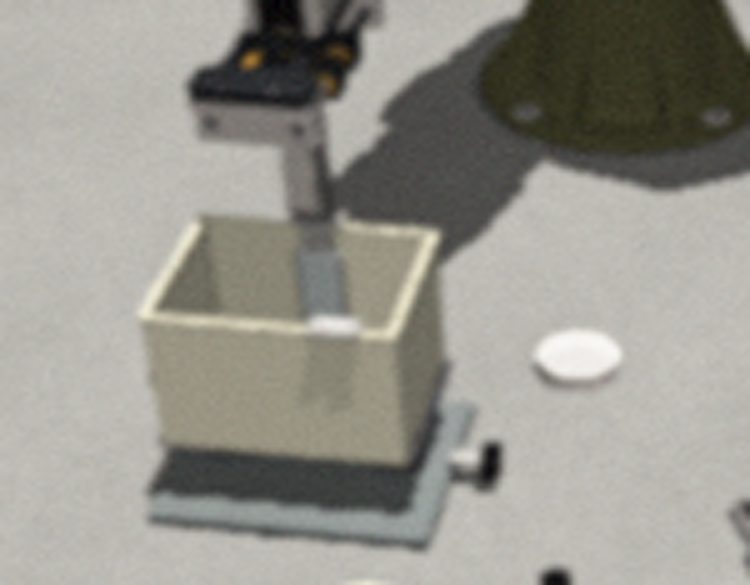

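The bridge at crop ~(318,215) is close above the rim. I'll feel for contact in steps of about 0.5 mm.

```bash
python3 -m inch '{"grip":[-1,-1,-1,-1,-1,-1],"travel":[[0,0,-0.05],[0,0,-0.1],[0,0,-0.15],[0,0,-0.2],[0,0,-0.25],[0,0,-0.25]],"turn":[[0,0,0],[0,0,0],[0,0,0],[0,0,0],[0,0,0],[0,0,0]]}'
python3 -m inch '{"grip":[-1,-1,-1,-1,-1],"travel":[[0,0,-0.05],[0,0,-0.1],[0,0,-0.15],[0,0,-0.2],[0,0,-0.2]],"turn":[[0,0,0],[0,0,0],[0,0,0],[0,0,0],[0,0,0]]}'
```

```text
clock: 12.08
eef_pos: [502.9, -176.5, 187.4]
eef_rot: [-3.14, 0.001, 1.465]
wrist_force: [-0.8, 0.3, -1.6]
finger_gap: 11.9
clock: 12.7
eef_pos: [502.9, -176.5, 185.5]
eef_rot: [-3.141, 0.001, 1.465]
wrist_force: [-2.5, 0.6, 1.8]
finger_gap: 11.8
```

```bash
python3 -m inch '{"grip":[-1,-1,-1],"travel":[[0,0,0],[0,0,0],[0,0,0]],"turn":[[0,0,0],[0,0,0],[0,0,0]]}'; python3 -m inch '{"grip":[-1,-1,-1],"travel":[[0,0,-0.05],[0,0,-0.05],[0,0,-0.05]],"turn":[[0,0,0],[0,0,0],[0,0,0]]}'
```

```text
clock: 13.08
eef_pos: [502.9, -176.5, 185.5]
eef_rot: [-3.141, 0.001, 1.465]
wrist_force: [-2.5, 0.6, 1.5]
finger_gap: 11.9
clock: 13.45
eef_pos: [503.0, -176.5, 185.5]
eef_rot: [-3.141, 0.001, 1.465]
wrist_force: [-3.5, 1.2, 5.4]
finger_gap: 11.7
```

```bash
python3 -m inch '{"grip":[-1,-1,-0.7,-0.6,-0.5,-0.4,-0.4],"travel":[[0,0,0],[0,0,0],[0,0,0],[0,0,0],[0,0,0],[0,0,0],[0,0,0]],"turn":[[0,0,0],[0,0,0],[0,0,0],[0,0,0],[0,0,0],[0,0,0],[0,0,0]]}' 10
python3 - <<'E'
from m import *
im,d=manip.camera("scene");np.save("pics/scene7.npy",d);cv2.imwrite("pics/s7.png",cv2.resize(im[110:240,120:270][:,:,::-1],None,fx=5,fy=4.5,interpolation=2))
delta([503.3,-176,185],-6,0)
E
```

```text
clock: 14.32
eef_pos: [503.0, -176.5, 185.5]
eef_rot: [-3.141, 0.001, 1.465]
wrist_force: [0.1, -0.9, -0.4]
finger_gap: 28.1
t 14.375 pos [ 502.995 -176.535  185.514] travel cm [ 0.031  0.054 -0.051] turn [ 0.056 -0.037  0.071] F [-0.264  0.081  0.327] gap 28.122109383282293 joints [-0.406  0.28   1.595 -0.001  1.267 -0.299]
```

View pics/s7.png

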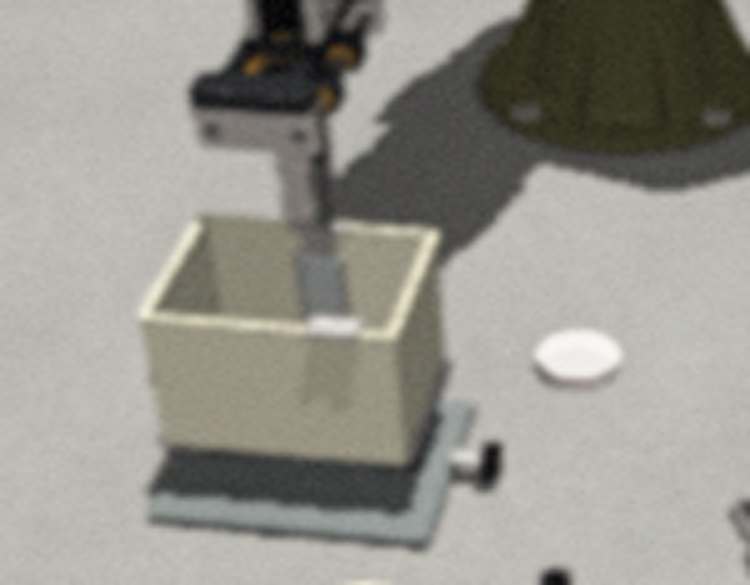

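The carrier hangs in place. Opening a little more, then raising straight up.

```bash
python3 -m inch '{"grip":[-0.2,-0.1,-0.1,-0.1,-0.1,-0.1,-0.1,-0.1,-0.1,-0.1],"travel":[[0,0,0],[0,0,0],[0,0,0.5],[0,0,1.5],[0,0,2.5],[0,0,4],[0,0,6],[0,0,8],[0,0,11],[0,0,14]],"turn":[[0,0,0],[0,0,0],[0,0,0],[0,0,0],[0,0,0],[0,0,0],[0,0,0],[0,0,0],[0,0,0],[0,0,0]]}'
python3 -m inch '{"grip":[-0.1,-0.1,-0.1,-0.1,-0.1,-0.1],"travel":[[-3,0,3],[-7,0,4],[-11,0,4],[-15,0,4],[-15,0,4],[-15,0,4]],"turn":[[0,0,0],[0,0,0],[0,0,0],[0,0,0],[0,0,0],[0,0,0]]}'
python3 - <<'E'
from m import *
im,d=manip.camera("scene");np.save("pics/scene8.npy",d);cv2.imwrite("pics/s8.png",cv2.resize(im[100:260,120:360][:,:,::-1],None,fx=3.3,fy=3.3,interpolation=2))
im,d=manip.camera("top");cv2.imwrite("pics/t8.png",cv2.resize(im[150:280,160:360][:,:,::-1],None,fx=4,fy=4,interpolation=2))
S=cloud("scene",np.load("pics/scene8.npy"));O=np.array([558.3,-181,0])
sx=np.array([.9945,-.1045,0]);sy=np.array([.1045,.9945,0])
p=S[120:210,140:225].reshape(-1,3);p=p[np.isfinite(p).all(1)]
l=np.stack([(p-O)@sx,(p-O)@sy,p[:,2]],1);l=l[(l[:,0]<-35)&(l[:,0]>-75)]
t=l[(l[:,2]>178)];print("tab",len(t),np.median(t,0),t.max(0),t.min(0))
A=np.c_[t[:,1]-np.median(t[:,1]),t[:,2]-200,np.ones(len(t))];print(np.linalg.lstsq(A,t[:,0],rcond=None)[0])
cy=np.median(t[:,1])
c=l[(abs(l[:,1]-cy)<11)&(l[:,2]>110)&(l[:,2]<160)];print("front",np.median(c,0))
A=np.c_[c[:,1]-cy,c[:,2]-135,np.ones(len(c))];print(np.linalg.lstsq(A,c[:,0],rcond=None)[0])
w=l[(abs(l[:,1]-cy)>25)&(abs(l[:,1])<65)&(l[:,2]>110)&(l[:,2]<164)];print("wall",np.median(w,0))
E
```

```text
clock: 15.62
eef_pos: [502.8, -176.5, 327.4]
eef_rot: [-3.142, 0.001, 1.465]
wrist_force: [-0.3, -0.9, -0.5]
finger_gap: 42.3
clock: 16.38
eef_pos: [353.1, -176.5, 368.0]
eef_rot: [3.141, 0.002, 1.465]
wrist_force: [-0.9, 0.6, 0.3]
finger_gap: 41.9
tab 101 [-48.488   2.428 204.93 ] [-44.07   10.935 225.823] [-58.853 -13.424 178.559]
[ -0.085   0.005 -49.415]
front [-50.416   2.905 136.075]
[ -0.052  -0.022 -51.137]
wall [-58.289 -27.955 139.346]
```

View pics/s8.png

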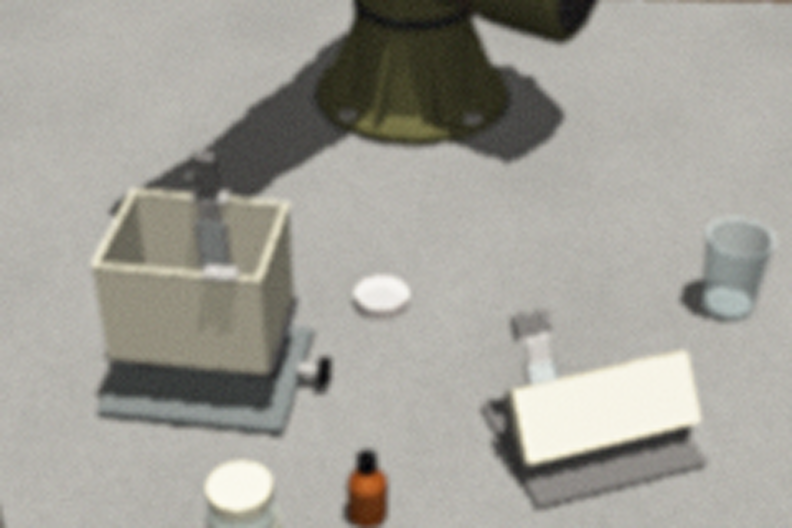

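View pics/t8.png

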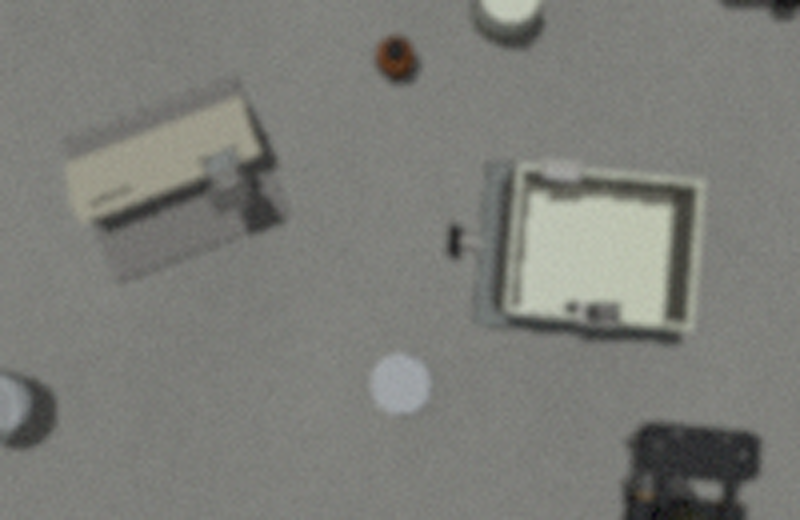

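```bash
python3 - <<'E'
from cell import manip
print(manip.sign_off())
E
```

```text
the job is handed in; nothing more can be done
None
```

The hooked carrier now hangs by its hook on the trough wall that faces the robot. I handed the job in at about 16.5 s of the 43 s; no verdict came back.

- **Getting it out:** I gripped the long tab across its 12 mm side at 20 N, then 40 N. I drew the carrier out along the pocket, turned it upright and carried it over the wall.
- **Finding the rim:** I lowered it in 0.5 mm steps until it touched, at a TCP height of 185.5 mm. It then pressed with about 7 N, and I opened the fingers there.
- **How it hangs, from the last pictures:**
  - It leans about 0.02 rad and is turned 0.05–0.08 rad from square.
  - It hangs about 3 mm from the wall's middle.
  - The back face is about 1 mm inside the wall's inner face.
- **Everything else:** the plain carrier and the bystanders in the cropped view look where they were. I did not measure the bystanders, and the reagent bottle and slide box were outside that view. The arm stands clear and touches nothing.

The checks disagreed slightly: the two cameras and the carrier-to-wall comparison put the carrier 1 to 1.5 mm apart across the wall. That was still inside the hook's ±2.5 mm play. I did not measure its sideways tilt in the final pose; it looked vertical in the picture.

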